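# Seat the sample vial in the photometer through its push-latch cover

### The arm

A 6-joint arm with a two-finger parallel gripper is mounted at the origin on the work surface. World frame = base frame: x ahead of the robot, y to its left, z up, the work surface at z = 0. Lengths are in m, angles in rad, forces in N, time in s.
With the tool pointing down it reaches from about 0.25 to 0.775 m from the base axis. Payload 4 kg.
Tool frame: the origin (TCP) lies between the finger pads; the fingertips stand 25 mm ahead of it and the grasp point (between the pads) lies 6 mm ahead of it (robot.tip_reach is the distance from the TCP to the fingertips, in m); z points along the fingers, y is the line along which they close (so a half turn about z gives the same grasp; the last joint's range is limited). The gripper opens to 94 mm and grips with 3 to 60 N. Pads are 16 mm wide; open, the fingers measure 119 mm over their backs; the gripper's body (75 mm by 177 mm) begins 78 mm behind the grasp point.
Start: joints at [1.016, 0.087, 1.371, -0, 1.684, -0.103], TCP at [0.24, 0.495, 0.231] pointing down, gripper open.
Joint ranges: [-3.1, 3.1], [-0.76, 2.03], [0.27, 2.55], [-1.08, 4.22], [0.17, 2.65], [-2.57, 2.57]. Speed limits (rad/s): [2.79, 2.79, 3.14, 3.14, 3.14, 3.14].

### API

Orientations are given as [roll, pitch, yaw] about the fixed x, y, z axes, in that order (R = Rz(yaw) Ry(pitch) Rx(roll)).
In Python, from bench import sensors, snapshot, camera_info, ticket, robot gives the robot as it stands.
- The arm moves only by the tool arm_command, never from a script. Its argument "plan" is a list of rows, each an object with "grip": the closure, from -1 (fully open) to 1 (shut); "slide": the shift along the tool's x, y, z normalised to -1 to 1, where 1 is 500 mm, a list of three; "spin": the turn about the tool's z normalised to -1 to 1, where 1 is 5 degrees. A call has 1 to 10 rows; each row shifts and turns the commanded pose from where the row before left it, along the tool's axes as they then stand; what a row does not reach is not made up. A row lasts 1/8 s, in which the tool goes at most 62.5 mm and 10.7 degrees, less where a joint would pass 70% of its speed; a pose out of reach is approached as far as the arm can. A call with a number of a shift or a turn outside -1 to 1 is refused whole. A call with a gripper value outside its range is refused whole. The fingers move at their own pace and stop on an object; the grip force is fixed at half the most. Time passes only in rows, so rows that do not move let the fingers close. It gives the time, the measured TCP pose, the force, the opening and the grip force at its end, in the units of the state.
- sensors.get_obs(): the state, without advancing time (a new reading comes with each control period).
- snapshot(name): name is "scene" or "top" or "wrist"; returns the picture (384x512x3 uint8, red, green, blue); there is no depth.
- camera_info(name): a dict with "fx", "fy", "cx", "cy" (pixels), "k1" (the pictures are not rectified: a ray, as slopes to the right and down, at radius r is drawn at 1 + k1 r^2 times it, then the intrinsics apply), "position" and "rotation" of the camera in the world. Camera axes: x right, y up, looking along -z (the intrinsics and any distortion apply to the point x, -y, -z); pixel columns grow to the right and rows downward; lengths in m; the calibration is good to about 2 mm. A picture is of the moment at which its call begins: read the wrist's pose just before it. camera_info takes no time and is no camera call; for the wrist camera it gives the pose at the moment of the call.
- ticket.close_job(): hands the job in; it is judged then, once.
The state is a dict: "time": time; "joint_positions": joint angles; "qvel": joint speeds; "joint_torque": joint torques, N m; "tool_pos": TCP position; "ee_rot": TCP orientation; "wrist_force": force on the tool from outside, world axes, zero at the start; "wrist_torque": the same for the moment, N m; "width": finger opening in m; "finger_force": force on a finger pad.
Only numpy, scipy, OpenCV 4.12 (cv2) and the standard library are available. Lean on these libraries where they do the work, as an engineer would, in place of code of your own. Each camera call takes 0.05 s, during which the arm holds its last target. There are 200 camera calls.

### The job

The red-capped vial in the photometer was left standing too high in its well. Press down on the front of the closed cover and let go so that it pops open, press the vial down until it is fully home, then push the cover down again until it latches shut and stays shut. Nothing needs gripping, only pressing with the fingertips: never pull the vial up, and leave the bottles and beakers around the photometer where they stand.

Things in the scene. Friction and masses are not known exactly. Their poses are not given: they have to be found in the camera images.
- photometer: White bench photometer, fixed: a box 240 mm (its x) by 170 mm (its y) by 70 mm high. Origin at the centre of its underside; x runs from its front edge (display and round keys, x = -120 mm) to its rear. A dark blue hood-shaped cover, closed at the start, lies on its flat top from x = -75 to +35 mm, 120 mm wide in y, centred, hinged at the rear, its top 96 mm above the bench.
- cover (a joint): Cover angle, rad: 0 latched shut; up to 1.65 open (just past upright); negative pressed in, firm stop at -0.05 (5 mm at the front edge). Push-push latch: pressed to the stop and let go, a latched cover swings open by spring in about 1 s (stay above it); pushed down from open to the stop and let go, it rises to 0 and stays. Short of about -0.045 it may not switch. Spring: about 2 N at the front.
- cover_press (a point): Centre of the orange press mark on the cover's outer (top) face, 23 mm from its front edge; moves with the cover. From the hinge line: 92 mm forward and 26 mm up when shut. Its x axis runs along the cover to the hinge, z out of the outer face (up when shut, to the rear when open). The cover is a hood 26 mm deep, walls 3 mm; a latch tongue hangs 27 mm below its front edge at photometer y = 38 mm.
- cover_hinge (a point): Middle of the cover's hinge line, 40 mm behind the photometer's centre (photometer x = +40 mm, y = 0), 70 mm above the bench. The hinge line runs along the photometer's y. This frame turns with the cover.
- vial_top (a point): Centre of the top face of the vial's red screw cap (25 mm diameter, 12 mm high), in a well under the cover at photometer x = -40 mm, y = -20 mm. Fully home, the cap's top is 8 mm above the photometer's top, that is 78 mm above the bench; at the start it stands 6 to 10 mm higher. Hidden until the cover is open.
- vial (a joint): How far the vial is pushed in, m; grows downwards. 0.010 = fully home on the bottom of the well (firm stop); at the start 0 to 0.004; negative = pulled up. It is a stiff sliding fit: it moves at about 3 to 4 N and stays where it is left.
- dropper_red: Small red dropper bottle with a pointed cap, 24 mm diameter, 76 mm high, standing loose beside the photometer. Origin at the centre of its underside, z up. Not part of the job.
- dropper_black: The same in black, on the other side of the photometer. Not part of the job.
- beaker_a: Small glass beaker, 52 mm diameter, 70 mm high, loose. Origin at the centre of its underside, z up. Not part of the job.
- beaker_b: A second beaker of the same size, on the bench. Not part of the job.
- beaker_c: A third beaker of the same size, on the bench. Not part of the job.
- amber_bottle: Brown bottle with black cap, 60 mm diameter, 130 mm high, loose on the bench. Origin at the centre of its underside, z up. Not part of the job.
- squeeze_bottle: Whitish translucent bottle with white cap, 56 mm diameter, 160 mm high, loose on the far side of the bench. Origin at the centre of its underside, z up. Not part of the job.

How it is judged:
By the outcome, as a careful person would: the job done as asked, in the order asked, and still so for the second after the job is handed in, with the robot touching nothing.
It also fails if it takes over 54 s, if anything falls off the work surface, if the arm or the gripper's body presses on something with over 40 N, if the wrist force passes 120 N, or if a joint passes its speed limit or range.

## Working session

There is one attempt and no reset: what is moved stays moved. The work goes in short steps, Python scripts to look and compute and a tool call to move; the robot and the scene stay as the last step left them, time stands still between calls to the robot, and variables do not carry over. Pictures are saved under pics/ and viewed, at most 10 in all, crops included, and the job is handed in when it is done.

Besides the shell and the picture viewer there is one more tool, called after "Call:" by a JSON object that holds its "name" and its "arguments", one argument or row to a line. arm_command: Moves the arm, as the interface text tells. Scaled input: -1 to 1 covers 500 mm each way for a shift and 5 degrees each way for a turn. Its arguments: {"type":"object","properties":{"plan":{"type":"array","items":{"type":"object","properties":{"grip":{"type":"number"},"slide":{"type":"array","items":{"type":"number"}},"spin":{"type":"number"}}}}},"required":["plan"]}

```bash
mkdir -p pics; cat > h.py <<'E'
import numpy as np, cv2
from bench import sensors, snapshot, camera_info, ticket, robot
def ray(ci,u,v):
    K=np.array([[ci['fx'],0,ci['cx']],[0,ci['fy'],ci['cy']],[0,0,1.]])
    p=cv2.undistortPoints(np.array([[[u,v]]],float),K,np.array([ci['k1'],0,0,0,0.]))[0,0]
    return np.array(ci['position']),np.array(ci['rotation']).reshape(3,3)@np.array([p[0],-p[1],-1.])
def onplane(ci,u,v,z):
    o,d=ray(ci,u,v); return o+d*(z-o[2])/d[2]
def save(im,n): cv2.imwrite('pics/'+n+'.png',im[:,:,::-1])
E
python3 - <<'E'
from h import *
a=snapshot('top');b=snapshot('scene')
save(np.vstack([a]),'top0');save(b,'scene0')
ci=camera_info('top');print(ci)
h=cv2.cvtColor(a,cv2.COLOR_RGB2HSV)
for n,lo,hi in (('orange',(5,150,120),(22,255,255)),('blue',(100,80,20),(130,255,200))):
    m=cv2.inRange(h,lo,hi);k,l,s,c=cv2.connectedComponentsWithStats(m)
    for i in range(1,k):
        if s[i,4]>25: print(n,s[i],c[i],onplane(ci,*c[i],.096))
o=sensors.get_obs();print(o['tool_pos'],o['ee_rot'],o['wrist_force'],o['time'],o['width'],robot.tip_reach)
E
```

```text
{'fx': 354.7229996794622, 'fy': 354.7229996794622, 'cx': 264.4325427979894, 'cy': 190.391631969414, 'k1': -0.05777922191842685, 'position': array([ 0.28242523, -0.00574169,  1.28109462]), 'rotation': array([ 0.22124006, -0.00323797, -1.62277544])}Traceback (most recent call last):
  File "<stdin>", line 9, in <module>
  File "h.py", line 8, in onplane
    o,d=ray(ci,u,v); return o+d*(z-o[2])/d[2]
        ~~~^^^^^^^^
  File "h.py", line 6, in ray
    return np.array(ci['position']),np.array(ci['rotation']).reshape(3,3)@np.array([p[0],-p[1],-1.])
                                    ~~~~~~~~~~~~~~~~~~~~~~~~~~~~~~~~^^^^^
ValueError: cannot reshape array of size 3 into shape (3,3)
```

View pics/top0.png

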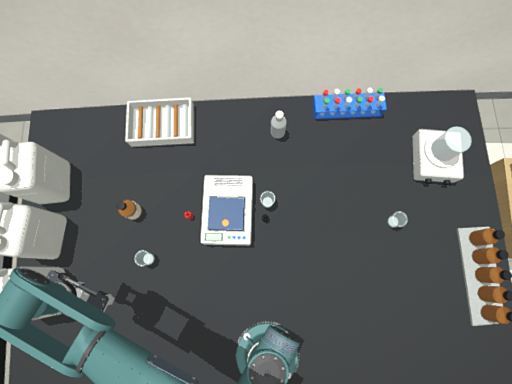

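View pics/scene0.png

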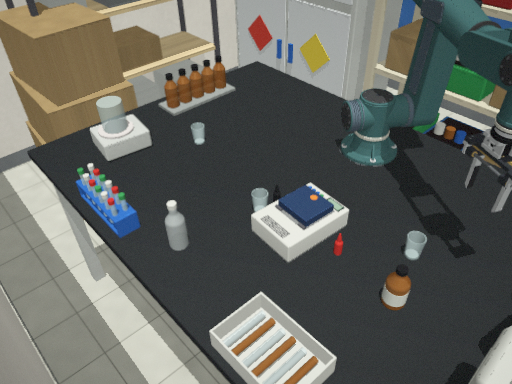

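The top view shows the photometer at about (228,210), front facing the robot, with the orange mark at (225,223). The red dropper is at (188,215), the black one at (265,217) and a beaker at (268,200).

```bash
sed -i 's/^import numpy.*/&\nfrom scipy.spatial.transform import Rotation as Ro/; s/np.array(ci\[.rotation.\]).reshape(3,3)/Ro.from_euler("xyz",ci["rotation"]).as_matrix()/' h.py
cat >> h.py <<'E'
def blobs(im,lo,hi,mn=20):
    m=cv2.inRange(cv2.cvtColor(im,cv2.COLOR_RGB2HSV),lo,hi);cs,_=cv2.findContours(m,0,1)
    return m,[c for c in cs if cv2.contourArea(c)>mn]
E
python3 - <<'E'
from h import *
for nm in ('top','scene'):
    a=snapshot(nm);ci=camera_info(nm)
    for n,lo,hi,z,mn in (('orange',(5,150,150),(22,255,255),.096,8),('blue',(100,80,20),(130,255,200),.096,300),('white',(0,0,190),(179,60,255),.07,1200)):
        m,cs=blobs(a,lo,hi,mn)
        for c in cs:
            r=cv2.minAreaRect(c);print(nm,n,np.round(r[0]),cv2.contourArea(c),onplane(ci,*r[0],z).round(4))
            if n!='orange' and nm=='top' and abs(r[0][0]-228)<15:
                P=np.array([onplane(ci,*p,z)[:2] for p in cv2.boxPoints(r)]);print(P.round(4).tolist(),np.degrees(np.arctan2(*(np.roll(P,-1,0)-P).T[::-1])).round(1))
o=sensors.get_obs();print(o['tool_pos'],o['ee_rot'],o['wrist_force'],o['time'],o['width'],robot.tip_reach)
E
```

```text
top orange [502. 315.] 111.5 [ 0.0901 -0.781   0.096 ]
top orange [499. 294.] 115.5 [ 0.1548 -0.7827  0.096 ]
top orange [495. 275.] 107.0 [ 0.2187 -0.7814  0.096 ]
top orange [492. 255.] 102.5 [ 0.2844 -0.7824  0.096 ]
top orange [489. 236.] 103.0 [ 0.3497 -0.7818  0.096 ]
top orange [127. 208.] 104.5 [0.5104 0.4488 0.096 ]
top orange [140. 122.] 31.5 [0.8242 0.4121 0.096 ]
top orange [158. 121.] 35.0 [0.8244 0.3484 0.096 ]
top orange [175. 120.] 32.5 [0.8246 0.285  0.096 ]
top blue [226. 214.] 1019.5 [0.4748 0.1108 0.096 ]
[[0.426, 0.1726], [0.5359, 0.1656], [0.5244, 0.0481], [0.4149, 0.0573]] [ -3.6 -95.6 175.2  84.5]
top blue [348. 111.] 558.5 [ 0.8291 -0.3438  0.096 ]
top white [226. 209.] 3210.5 [0.4935 0.1117 0.07  ]
[[0.383, 0.2023], [0.6228, 0.1917], [0.6084, 0.0178], [0.3696, 0.0354]] [ -2.5 -94.8 175.8  85.4]
top white [ 18. 166.] 1311.5 [0.6938 0.8736 0.07  ]
top white [444. 152.] 2116.5 [ 0.6622 -0.6879  0.07  ]
top white [256.  70.] 50220.0 [ 1.0242 -0.0141  0.07  ]
scene orange [302. 371.] 146.5 [0.8635 0.4628 0.096 ]
scene orange [274. 355.] 239.0 [0.8809 0.399  0.096
[... 225 characters left out ...]
orange [183.  80.] 22.5 [ 0.2784 -0.7932  0.096 ]
scene orange [194.  76.] 24.0 [ 0.216  -0.7946  0.096 ]
scene orange [206.  71.] 30.5 [ 0.1467 -0.7987  0.096 ]
scene orange [218.  67.] 12.0 [ 0.0829 -0.7961  0.096 ]
scene blue [305. 204.] 1248.0 [0.488  0.1216 0.096 ]
scene blue [107. 204.] 797.5 [ 0.9052 -0.2765  0.096 ]
scene white [272. 345.] 3861.5 [0.8562 0.3686 0.07  ]
scene white [299. 225.] 1455.5 [0.5448 0.1525 0.07  ]
scene white [ 98. 280.] 7773.0 [ 1.0518 -0.0599  0.07  ]
scene white [146.  24.] 1381.5 [-0.0308 -1.6183  0.07  ]
[0.23995625 0.4945566  0.22976014] [-3.14023088e+00 -1.68125296e-04  2.68979748e+00] [-0.39960834 -0.0839184   1.16360121] 0.2 0.09393320828932639 0.025
```

Call:
{"name": "arm_command", "arguments": {
  "plan": [
    {"grip": 1,"spin": -1,"slide": [0,0,0]},
    {"grip": 1,"spin": -1,"slide": [0,0,0]},
    {"grip": 1,"spin": -1,"slide": [0,0,0]},
    {"grip": 1,"spin": -1,"slide": [0,0,0]},
    {"grip": 1,"spin": -0.3,"slide": [0,0,0]},
    {"grip": 1,"spin": 0,"slide": [-0.058,-0.09,0]},
    {"grip": 1,"spin": 0,"slide": [-0.058,-0.09,0]},
    {"grip": 1,"spin": 0,"slide": [-0.058,-0.09,0]},
    {"grip": 1,"spin": 0,"slide": [-0.058,-0.09,0]},
    {"grip": 1,"spin": 0,"slide": [-0.058,-0.09,0]}
  ]
}}

```text
time: 1.45
tool_pos: [0.368, 0.2578, 0.2306]
ee_rot: [3.141, 0.001, 3.065]
wrist_force: [1.2, -0.1, -0.0]
width: 0.0007
finger_force: 0.0
```

Call:
{"name": "arm_command", "arguments": {
  "plan": [
    {"grip": 1,"spin": 0,"slide": [-0.058,-0.09,0]},
    {"grip": 1,"spin": 0,"slide": [-0.058,-0.09,0]},
    {"grip": 1,"spin": 0,"slide": [-0.058,-0.09,0]},
    {"grip": 1,"spin": 0,"slide": [0,0,0]},
    {"grip": 1,"spin": 0,"slide": [0,0,0]}
  ]
}}

```text
time: 2.08
tool_pos: [0.4437, 0.1184, 0.2303]
ee_rot: [3.141, -0.001, 3.064]
wrist_force: [0.2, -0.2, -0.9]
width: 0.0005
finger_force: 0.0
```

```bash
python3 - <<'E'
from h import *
o=sensors.get_obs();print(o['tool_pos'],o['ee_rot'],o['wrist_force'],o['time'],o['width'])
ci=camera_info('wrist');a=snapshot('wrist');save(a,'w1');print(ci)
for n,lo,hi,z,mn in (('orange',(5,150,120),(22,255,255),.096,20),('blue',(100,80,20),(130,255,200),.096,2000)):
    m,cs=blobs(a,lo,hi,mn)
    for c in cs:
        r=cv2.minAreaRect(c);print(n,r,cv2.contourArea(c),onplane(ci,*r[0],z).round(4))
E
```

```text
[0.44366415 0.1183913  0.23034491] [ 3.14094333e+00 -6.66931252e-04  3.06421042e+00] [ 0.21307682 -0.1524808  -0.91024422] 2.075 0.0005014518684748234
{'fx': 265.1775357965644, 'fy': 265.1775357965644, 'cx': 253.407053442575, 'cy': 190.38703974939875, 'k1': -0.058925231396541516, 'position': array([0.36750118, 0.12317138, 0.38573764]), 'rotation': array([-0.26405006, -0.00224092,  1.4935657 ])}
orange ((199.0, 344.5), (15.0, 286.0), 90.0) 2858.5 [0.6595 0.0259 0.096 ]
orange ((258.0, 298.0), (52.0, 2.0), 90.0) 91.5 [0.589  0.1126 0.096 ]
orange ((248.5, 298.0), (52.0, 3.0), 90.0) 87.5 [0.588  0.1004 0.096 ]
orange ((498.5, 217.0), (44.0, 25.0), 90.0) 803.0 [0.5033 0.4179 0.096 ]
orange ((252.0384979248047, 185.8076934814453), (10.046812057495117, 19.473453521728516), 82.87498474121094) 117.5 [0.4402 0.1167 0.096 ]
blue ((252.0, 181.0), (28.0, 106.0), 90.0) 2194.5 [0.4347 0.117  0.096 ]
```

View pics/w1.png

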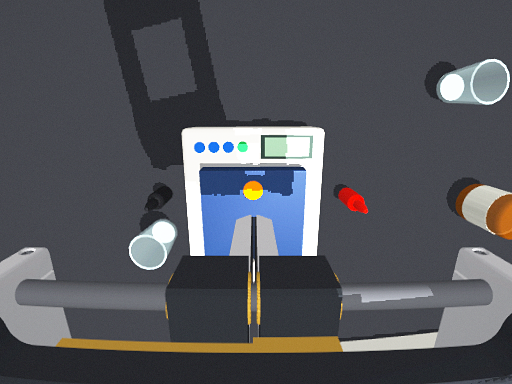

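The wrist view shows the orange mark at (252,189), which is (0.4445, 0.116). It lies straight ahead of the closed fingers, and the photometer's front edge is level in the picture, so the yaw is right.

Call:
{"name": "arm_command", "arguments": {
  "plan": [
    {"grip": 1,"spin": 0,"slide": [0,-0.004,0.1]},
    {"grip": 1,"spin": 0,"slide": [0,0,0.08]},
    {"grip": 1,"spin": 0,"slide": [0,0,0.024]},
    {"grip": 1,"spin": 0,"slide": [0,0,0.01]},
    {"grip": 1,"spin": 0,"slide": [0,0,0.008]},
    {"grip": 1,"spin": 0,"slide": [0,0,0]}
  ]
}}

```text
time: 2.88
tool_pos: [0.4447, 0.1167, 0.121]
ee_rot: [3.14, 0.003, 3.065]
wrist_force: [-0.5, 1.4, 1.5]
width: 0.0007
finger_force: 0.8
```

Just touching. Next I press.

Call:
{"name": "arm_command", "arguments": {
  "plan": [
    {"grip": 1,"spin": 0,"slide": [0,0,0.004]},
    {"grip": 1,"spin": 0,"slide": [0,0,0.004]},
    {"grip": 1,"spin": 0,"slide": [0,0,0.004]},
    {"grip": 1,"spin": 0,"slide": [0,0,0]}
  ]
}}

```text
time: 3.38
tool_pos: [0.444, 0.1165, 0.116]
ee_rot: [3.14, 0.001, 3.065]
wrist_force: [-6.0, 0.8, 13.0]
width: 0.0006
finger_force: 6.2
```

Call:
{"name": "arm_command", "arguments": {
  "plan": [
    {"grip": 1,"spin": 0,"slide": [0,0,0.003]},
    {"grip": 1,"spin": 0,"slide": [0,0,0]},
    {"grip": 1,"spin": 0,"slide": [0,0,-0.12]},
    {"grip": 1,"spin": 0,"slide": [0.03,0,-0.12]},
    {"grip": 1,"spin": 0,"slide": [0.03,0,-0.1]},
    {"grip": 1,"spin": 0,"slide": [0,0,0]},
    {"grip": 1,"spin": 0,"slide": [0,0,0]},
    {"grip": 1,"spin": 0,"slide": [0,0,0]},
    {"grip": 1,"spin": 0,"slide": [0,0,0]},
    {"grip": 1,"spin": 0,"slide": [0,0,0]}
  ]
}}

```text
time: 4.62
tool_pos: [0.4137, 0.1183, 0.281]
ee_rot: [-3.141, -0.002, 3.065]
wrist_force: [0.8, -0.3, 0.2]
width: 0.0004
finger_force: 0.0
```

```bash
python3 - <<'E'
from h import *
o=sensors.get_obs();print(o['tool_pos'],o['ee_rot'],o['wrist_force'],o['time'])
b=snapshot('scene');ci=camera_info('wrist');a=snapshot('wrist')
save(np.hstack([cv2.resize(b[120:280,200:400],(500,400)),a[90:290,130:380].repeat(2,0).repeat(2,1)[:,:300]]),'v1')
for lo,hi in (((0,150,70),(5,255,255)),((172,150,70),(179,255,255))):
    for c in blobs(a,lo,hi,40)[1]:
        r=cv2.minAreaRect(c);print(r,cv2.contourArea(c),onplane(ci,*r[0],.086).round(4))
E
```

```text
[0.41372319 0.11834198 0.28102104] [-3.14119869e+00 -1.75700213e-03  3.06488576e+00] [ 0.83891319 -0.28077089  0.15273403] 4.625
((341.2500305175781, 209.25003051757812), (28.991378784179688, 14.142135620117188), 45.0) 298.0 [0.4689 0.2376 0.086 ]
((240.0, 206.0), (18.0, 18.0), 0.0) 241.5 [0.4531 0.0961 0.086 ]
```

View pics/v1.png

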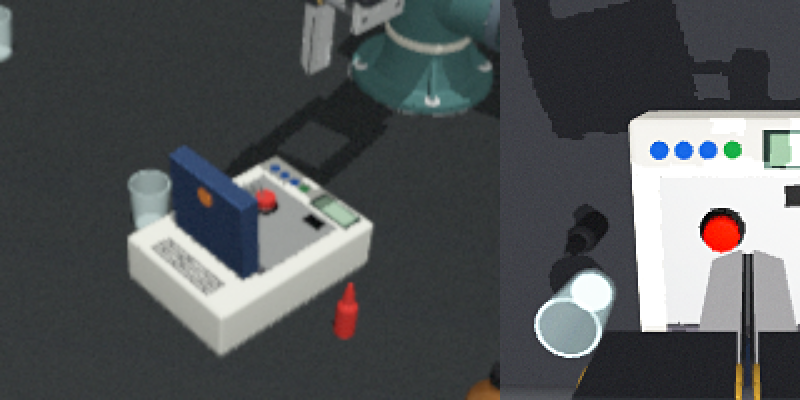

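The cover stands open, and the red cap's centre at wrist pixel (240,206) gives (0.454, 0.096), which matches the geometry.

Call:
{"name": "arm_command", "arguments": {
  "plan": [
    {"grip": 1,"spin": 0,"slide": [-0.084,-0.039,0]},
    {"grip": 1,"spin": 0,"slide": [0,0,0.1]},
    {"grip": 1,"spin": 0,"slide": [0,0,0.1]},
    {"grip": 1,"spin": 0,"slide": [0,0,0.1]},
    {"grip": 1,"spin": 0,"slide": [0,0,0.02]},
    {"grip": 1,"spin": 0,"slide": [0,0,0.01]},
    {"grip": 1,"spin": 0,"slide": [0,0,0.01]},
    {"grip": 1,"spin": 0,"slide": [0,0,0]}
  ]
}}

```text
time: 5.72
tool_pos: [0.4552, 0.0959, 0.1134]
ee_rot: [3.141, 0.003, 3.065]
wrist_force: [0.5, -0.5, -0.3]
width: 0.0003
finger_force: 0.0
```

Call:
{"name": "arm_command", "arguments": {
  "plan": [
    {"grip": 1,"spin": 0,"slide": [0.002,0,0.006]},
    {"grip": 1,"spin": 0,"slide": [0,0,0.006]},
    {"grip": 1,"spin": 0,"slide": [0,0,0.006]},
    {"grip": 1,"spin": 0,"slide": [0,0,0.004]},
    {"grip": 1,"spin": 0,"slide": [0,0,0.002]},
    {"grip": 1,"spin": 0,"slide": [0,0,0.002]},
    {"grip": 1,"spin": 0,"slide": [0,0,0]}
  ]
}}

```text
time: 6.6
tool_pos: [0.4542, 0.096, 0.103]
ee_rot: [3.141, 0.003, 3.065]
wrist_force: [-5.1, -0.7, 19.3]
width: 0.0004
finger_force: 9.4
```

Call:
{"name": "arm_command", "arguments": {
  "plan": [
    {"grip": 1,"spin": 0,"slide": [0,0,0.003]},
    {"grip": 1,"spin": 0,"slide": [0,0,0]}
  ]
}}

```text
time: 6.85
tool_pos: [0.4543, 0.096, 0.103]
ee_rot: [3.141, 0.004, 3.065]
wrist_force: [-7.6, -1.0, 24.3]
width: 0.001
finger_force: 12.5
```

Vial home against the firm stop. Next I rise and go over behind the cover.

Call:
{"name": "arm_command", "arguments": {
  "plan": [
    {"grip": 1,"spin": 0,"slide": [0,0,-0.08]},
    {"grip": 1,"spin": 0,"slide": [0,0,-0.12]},
    {"grip": 1,"spin": 0,"slide": [0,0,-0.12]},
    {"grip": 1,"spin": 0,"slide": [0,0,0]},
    {"grip": 1,"spin": 0,"slide": [-0.097,0.013,0]},
    {"grip": 1,"spin": 0,"slide": [-0.097,0.013,0]},
    {"grip": 1,"spin": 0,"slide": [-0.097,0.013,0]},
    {"grip": 1,"spin": 0,"slide": [0,0,0]}
  ]
}}

```text
time: 7.85
tool_pos: [0.6006, 0.1039, 0.2513]
ee_rot: [-3.14, -0.01, 3.064]
wrist_force: [-0.6, 0.1, -0.7]
width: 0.0002
finger_force: 0.0
```

```bash
python3 - <<'E'
from h import *
o=sensors.get_obs();print(o['tool_pos'],o['ee_rot'],o['wrist_force'],o['time'])
b=snapshot('scene')
save(cv2.resize(b[60:300,180:440],None,fx=2.2,fy=2.2),'v2')
E
```

```text
[0.60055378 0.10388673 0.25127128] [-3.14009478 -0.00985816  3.06446789] [-0.56960135  0.13530389 -0.72590167] 7.85
```

View pics/v2.png

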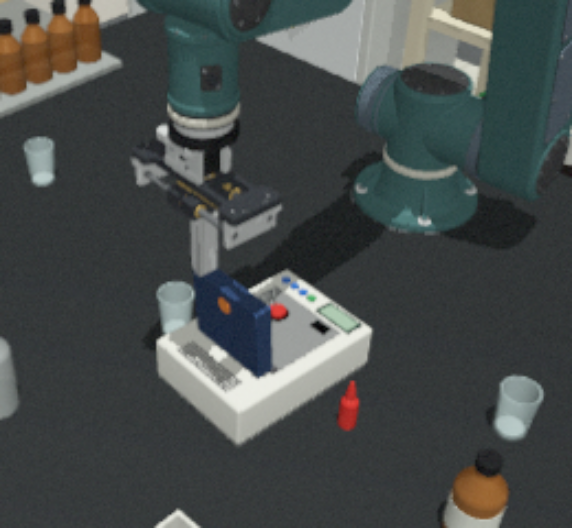

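```bash
python3 - <<'E'
from h import *
ci=camera_info('scene');R=Ro.from_euler('xyz',ci['rotation']).as_matrix()
for p in ((.6006,.104,.226),(.572,.106,.16),(.6006,.104,.16)):
    q=R.T@(np.array(p)-ci['position']);u,v=q[0]/-q[2],-q[1]/-q[2];k=1+ci['k1']*(u*u+v*v)
    u,v=ci['cx']+ci['fx']*u*k,ci['cy']+ci['fy']*v*k
    print((u-180)*2.2,(v-60)*2.2)
E
```

```text
204.2858689266878 270.68170642997705
221.91972035447296 303.16985347655583
204.04267406482154 312.9547124585724
```

Call:
{"name": "arm_command", "arguments": {
  "plan": [
    {"grip": 1,"spin": 0,"slide": [0,0,0.07]},
    {"grip": 1,"spin": 0,"slide": [0,0,0.062]},
    {"grip": 1,"spin": 0,"slide": [0,0,0]},
    {"grip": 1,"spin": 0,"slide": [0.024,0,0]},
    {"grip": 1,"spin": 0,"slide": [0.024,0,0]},
    {"grip": 1,"spin": 0,"slide": [0.032,0,-0.006]},
    {"grip": 1,"spin": 0,"slide": [0.032,0,-0.005]},
    {"grip": 1,"spin": 0,"slide": [0.025,0,0.002]},
    {"grip": 1,"spin": 0,"slide": [0.025,0,0.004]},
    {"grip": 1,"spin": 0,"slide": [0,0,0]}
  ]
}}

```text
time: 9.15
tool_pos: [0.5179, 0.1105, 0.1939]
ee_rot: [3.141, -0.001, 3.065]
wrist_force: [0.6, -1.2, 1.2]
width: 0.0001
finger_force: 0.7
```

```bash
python3 - <<'E'
from h import *
b=snapshot('scene')
save(cv2.resize(b[100:280,200:400],None,fx=2.5,fy=2.5),'v3')
E
```

```text
(no output)
```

View pics/v3.png

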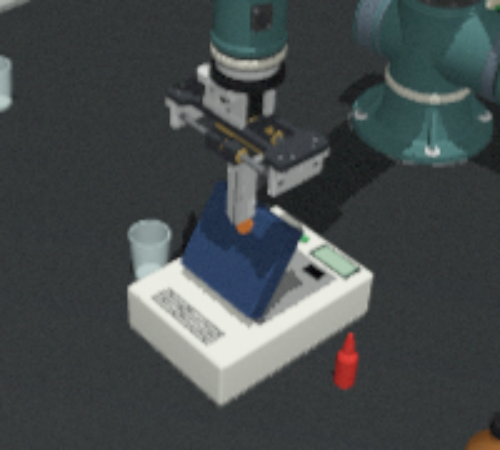

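The cover is leaning at about 60°, with the fingertips on its outer face by the orange mark (245,227). I'll keep following the arc down.

Call:
{"name": "arm_command", "arguments": {
  "plan": [
    {"grip": 1,"spin": 0,"slide": [0.023,0,0.01]},
    {"grip": 1,"spin": 0,"slide": [0.023,0,0.013]},
    {"grip": 1,"spin": 0,"slide": [0.02,0,0.016]},
    {"grip": 1,"spin": 0,"slide": [0.02,0,0.018]},
    {"grip": 1,"spin": 0,"slide": [0.015,0,0.021]},
    {"grip": 1,"spin": 0,"slide": [0.015,0,0.021]},
    {"grip": 1,"spin": 0,"slide": [0.01,0,0.02]},
    {"grip": 1,"spin": 0,"slide": [0.01,0,0.02]},
    {"grip": 1,"spin": 0,"slide": [0.01,0,0.006]},
    {"grip": 1,"spin": 0,"slide": [0,0,0]}
  ]
}}

```text
time: 10.45
tool_pos: [0.4456, 0.1159, 0.1212]
ee_rot: [-3.141, -0.001, 3.065]
wrist_force: [-1.3, -0.9, 2.9]
width: 0.0004
finger_force: 0.9
```

Call:
{"name": "arm_command", "arguments": {
  "plan": [
    {"grip": 1,"spin": 0,"slide": [0,0,0.004]},
    {"grip": 1,"spin": 0,"slide": [0,0,0.004]},
    {"grip": 1,"spin": 0,"slide": [0,0,0.004]},
    {"grip": 1,"spin": 0,"slide": [0,0,0.003]},
    {"grip": 1,"spin": 0,"slide": [0,0,0]}
  ]
}}

```text
time: 11.08
tool_pos: [0.4461, 0.116, 0.1164]
ee_rot: [3.141, 0.0, 3.065]
wrist_force: [-6.9, -0.5, 13.7]
width: 0.0005
finger_force: 6.7
```

Call:
{"name": "arm_command", "arguments": {
  "plan": [
    {"grip": 1,"spin": 0,"slide": [0,0,0.003]},
    {"grip": 1,"spin": 0,"slide": [0,0,0]}
  ]
}}

```text
time: 11.32
tool_pos: [0.4461, 0.1161, 0.1161]
ee_rot: [3.141, 0.001, 3.065]
wrist_force: [-9.4, -0.4, 18.9]
width: 0.0006
finger_force: 9.4
```

Call:
{"name": "arm_command", "arguments": {
  "plan": [
    {"grip": 1,"spin": 0,"slide": [0,0,-0.03]},
    {"grip": 1,"spin": 0,"slide": [0,0,-0.1]},
    {"grip": 1,"spin": 0,"slide": [0.05,0,-0.1]},
    {"grip": 1,"spin": 0,"slide": [0.05,0,-0.1]},
    {"grip": 1,"spin": 0,"slide": [0.1,0,0]},
    {"grip": 1,"spin": 0,"slide": [0,0,0]},
    {"grip": 1,"spin": 0,"slide": [0,0,0]},
    {"grip": 1,"spin": 0,"slide": [0,0,0]}
  ]
}}

```text
time: 12.32
tool_pos: [0.3473, 0.1234, 0.2766]
ee_rot: [-3.141, -0.002, 3.064]
wrist_force: [0.3, -0.5, -0.9]
width: 0.0005
finger_force: 0.0
```

```bash
python3 - <<'E'
from h import *
b=snapshot('scene');a=snapshot('top')
save(np.hstack([cv2.resize(b[100:300,200:420],(440,400)),cv2.resize(a[160:280,120:220+0],(333,400))]),'v4')
E
```

```text
(no output)
```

View pics/v4.png

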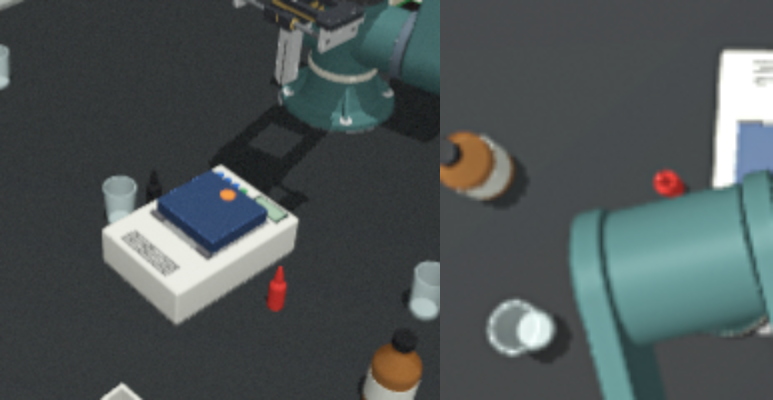

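The cover is shut, with the orange mark at its original scene pixel (about (314,197)), and the droppers, beakers and amber bottle in view stand where they were. Handing in.

```bash
python3 -c "
from h import *
print(ticket.close_job())"
```

```text
the job is handed in; nothing more can be done
None
```

The cover was popped open, the vial pressed down to its firm stop, and the cover pushed shut; it was still shut about 1 s after release, so I handed the job in at about 12.4 s, and no verdict came back.

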